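# Mesh the mixer rotor onto its splined drive shaft

## Task

Mount the clip rotor on the tube mixer: lift it off the bench by its grip, set its splined bore over the upright splined shaft, and rock it to and fro under a light push until the teeth mesh and the hub slides fully home on the flange; then let go. Never force it (more than about 50 N would hurt the teeth) and leave the other things on the bench where they stand.

Things in the scene. Friction and masses are not known exactly. Their poses are not given: they have to be found in the camera images.
- rotor: Loose aluminium rotor, 0.2 to 0.4 kg, 115 mm across, 74 mm tall. Origin: centre of the hub's underside, on which it stands upright on the bench; z up along the bore. From below: round hub 49 mm across, 0 to 32 mm high; round deck 60 mm across, 32 to 40 mm, ringed by six arms with open ring clips at 33 to 39 mm; on top the grey grip.
- grip (a point): On the rotor's axis, 60 mm above its underside, in the grey grip: a block with two flats, 40 mm long along x, 24 mm across the flats along y, 40 to 74 mm above the underside. Pinch it across y from above (a half turn is the same).
- bore (a point): On the rotor's axis, 3 mm above its underside, where the teeth of the splined bore begin. The bore opens downward and is 32 mm deep; wall at 19.7 mm radius; six teeth reach in to 13 mm radius, with gaps between them at 0, 60, 120.. degrees from the rotor's x axis.
- drive_unit: Fixed white mixer drive, 150 x 136 x 41 mm, front (small black knob, dark window) to its -x; origin at the centre of its underside on the bench, z up. A round steel flange, 60 mm across at its top, rises from the middle to 50 mm above the bench and carries the upright steel splined shaft.
- seat (a point): Centre of the flange's flat top, on the shaft's axis, 50 mm above the bench: the rotor's underside rests here when fully home. When the teeth stand end on end it is held about 15 mm above this point. A motor brake holds the shaft: it slips at 0.3 N m and turns at most 34 degrees either way from mid position.
- spline_ends (a point): On the shaft's axis, 18 mm above the flange: the square upper ends of its six straight splines (6 mm wide, out to 18 mm radius, core 11.8 mm). Above it a tapered nose, 10 mm high, 5 mm radius at the end. The splines' angle is not measured and differs each time, whatever the housing's yaw. Meshes every 60 degrees, with play of 5 degrees either way, 1.6 mm sideways.
- wash_bottle: White plastic bottle, 81 mm across, 189 mm tall; loose bystander, to be left alone. Origin: centre of its underside.
- dropper_1: White screw-capped bottle, 50 mm across, 100 mm tall; loose bystander, to be left alone. Origin: centre of its underside.
- dropper_2: White screw-capped bottle, 50 mm across, 100 mm tall; loose bystander, to be left alone. Origin: centre of its underside.
- tube_1: Green-capped sample tube, 41 mm across, 94 mm tall, nearer the robot; loose bystander, to be left alone. Origin: centre of its underside.
- tube_2: Green-capped sample tube, 41 mm across, 94 mm tall, farther from the robot; loose bystander, to be left alone. Origin: centre of its underside.
- tape: Roll of brown tape lying flat, 84 mm across, 18 mm tall; loose bystander, to be left alone. Origin: centre of its underside.
- jar: Small jar with orange cap, 41 mm across, 53 mm tall; loose bystander, to be left alone. Origin: centre of its underside.

How it is judged:
By the outcome, as a careful person would: the job done as asked, in the order asked, and still so for the second after the job is handed in, with the robot touching nothing.
It also fails if it takes over 58 s, if anything falls off the work surface, if the arm or the gripper's body presses on something with over 40 N, if the wrist force passes 120 N, or if a joint passes its speed limit or range.

## Robot

A 6-joint arm with a two-finger parallel gripper is mounted at the origin on a cart in front of the work surface, level with it; the furniture and walls round the work are solid. World frame = base frame: x ahead of the robot, y to its left, z up, the work surface at z = 0. Lengths are in m, angles in rad, forces in N, time in s.
With the tool pointing down it reaches from about 0.325 to 0.925 m from the base axis. Payload 3.1 kg.
Tool frame: the origin (TCP) lies where the fingers leave the gripper's body, on its centre line; the fingertips stand 73 mm ahead of it and the grasp point (between the pads) lies 54 mm ahead of it; z points along the fingers, y is the line along which they close (so a half turn about z gives the same grasp; the last joint's range is limited). The gripper opens to 85 mm and grips with 20 to 120 N. Pads are 22 mm wide; open, the fingers measure 114 mm over their backs; the gripper's body (76 mm by 85 mm) begins 54 mm behind the grasp point. The pads swing forward as they close: fully open they stand 13 mm farther back than shut.
Start: joints at [1.234, 0.217, 1.613, -0, 1.311, -0.112], TCP at [0.139, 0.609, 0.304] pointing down, gripper open.
Joint ranges: [-2.75, 2.75], [-0.78, 2.1], [0.31, 2.55], [-1.13, 4.27], [0.13, 2.63], [-2.58, 2.58]. Speed limits (rad/s): [2.79, 2.79, 3.14, 3.14, 3.14, 3.14].

## Interface

Orientations are given as a rotation vector (axis times angle).
In Python, from bench import robot gives the robot as it stands.
- The arm moves only by the tool step_arm, never from a script. Its argument "steps" is a list of rows, each an object of numbers: "gripper": the gripper command: -1 is shut, 1 is fully open, values between are in proportion; "dx", "dy", "dz": the shift along the world's x, y, z in cm; "yaw": the turn about the world's z in rad. A call has 1 to 8 rows; each row shifts and turns the commanded pose from where the row before left it; what a row does not reach is not made up. A row lasts 1/8 s, in which the tool goes at most 62.5 mm and 10.7 degrees, less where a joint would pass 70% of its speed; a pose out of reach is approached as far as the arm can. A call is refused whole if a number of a shift passes 6.25 or a number of a turn 0.188, either way. A call with a gripper value outside its range is refused whole. The fingers move at their own pace and stop on an object; "grip_force" is the grip in N (left out, the last holds). Time passes only in rows, so rows that do not move let the fingers close. It gives the time, the measured TCP pose, the force, the opening and the grip force at its end, in the units of the state.
- robot.observe(): the state, without advancing time (a new reading comes with each control period).
- robot.read_camera(name): name is "scene" or "top"; returns (picture, depth): 420x560x3 uint8, blue, green, red; 420x560 float32, m along the optical axis (not along the pixel's ray), 0 where there is no reading.
- robot.get_calibration(name): a dict with "vertical_fov" (degrees; the focal length in pixels is half the picture's height over the tangent of half this angle, whatever the lens; pixels are square), "cx", "cy" (the principal point, pixels), "cam_to_world" (4x4, takes a point from camera to world coordinates). Camera axes: x right, y down, z forward; pixel columns grow to the right and rows downward; lengths in m; the calibration is good to about 2 mm. A picture is of the moment at which its call begins. get_calibration takes no time and is no camera call.
- robot.sign_off(): hands the job in; it is judged then, once.
Trained networks look in the newest picture that a camera, given by its name, has taken for a name from the list of things; names that differ only in an ending like _2 or _b are one class to them, and where a whole thing is asked for, a point or a joint stands for the part that bears it (a point fixed in the world has none). Each returns a list of dicts, best first, with "p" (0 to 1); they miss things now and then, are a little off and sometimes report something else, mostly with a low value. They report only what shows in the picture. A call takes as long as a camera call.
- robot.recognise(query, camera): "pixel" ([column, row] in pixels, amid what is visible of it).
- robot.mark_of(query, camera): "pixel" ([column, row] in pixels: a listed point, or the origin of a listed thing).
The state is a dict: "time_s": time; "qpos": joint angles; "joint_vel": joint speeds; "effort": joint torques, N m; "ee_pos": TCP position; "tool_rot": TCP orientation; "ft_force": force on the tool from outside, world axes, zero at the start; "torque": the same for the moment, N m; "gripper_width": finger opening in m; "gripper_force": force on a finger pad.
Only numpy, scipy, OpenCV 4.12 (cv2) and the standard library are available. Lean on these libraries where they do the work, as an engineer would, in place of code of your own. Each camera call takes 0.05 s, during which the arm holds its last target. There are 200 camera calls.

## Working session

There is one attempt and no reset: what is moved stays moved. The work goes in short steps, Python scripts to look and compute and a tool call to move; the robot and the scene stay as the last step left them, time stands still between calls to the robot, and variables do not carry over. Pictures are saved under pics/ and viewed, at most 10 in all, crops included, and the job is handed in when it is done.

Besides the shell and the picture viewer there is one more tool, called after "Emit:" as a command line: name --argument value ..., lists and objects as JSON in quotes. step_arm: Moves the arm, as the interface text tells. Its arguments: {"type":"object","properties":{"steps":{"type":"array"},"grip_force":{"type":"number"}},"required":["steps"]}

```bash
mkdir -p pics; cat > h.py <<'E'
import numpy as np,cv2
from bench import robot
def cal(n):
    c=robot.get_calibration(n);f=210/np.tan(np.radians(c["vertical_fov"])/2)
    return f,c["cx"],c["cy"],np.array(c["cam_to_world"])
def ray(n,px):
    f,cx,cy,T=cal(n);d=T[:3,:3]@np.array([(px[0]-cx)/f,(px[1]-cy)/f,1]);return T[:3,3],d
def atz(n,px,z):
    o,d=ray(n,px);return o+d*(z-o[2])/d[2]
def cloud(n,dep):
    f,cx,cy,T=cal(n);v,u=np.indices(dep.shape)
    P=np.stack([(u-cx)/f*dep,(v-cy)/f*dep,dep],-1)@T[:3,:3].T+T[:3,3];P[dep==0]=np.nan;return P
def proj(n,p):
    f,cx,cy,T=cal(n);q=T[:3,:3].T@(np.array(p)-T[:3,3]);return q[0]/q[2]*f+cx,q[1]/q[2]*f+cy
E
python3 - <<'E'
from h import *
s=robot.observe();print(s)
for n in("scene","top"):
    im,d=robot.read_camera(n);cv2.imwrite(f"pics/{n}0.png",im);np.save(n+"0.npy",d)
    print(n,cal(n)[3].round(3).tolist())
    for q,z in(("grip",.06),("bore",.003),("seat",.05),("spline_ends",.068),("drive_unit",0),("rotor",0)):
        for r in robot.mark_of(q,n)[:2]: print(q,round(r["p"],2),np.round(r["pixel"]),atz(n,r["pixel"],z).round(4))
E
```

```text
{'time_s': 0.0, 'qpos': array([ 1.23378801e+00,  2.17779734e-01,  1.61498204e+00,  3.27604121e-05,
        1.31131063e+00, -1.12217595e-01]), 'joint_vel': array([ 0.00139617,  0.00034453, -0.00107201, -0.00075983,  0.00068283,
       -0.0011804 ]), 'effort': array([ 1.38703908e-03, -3.96832323e+01, -3.03862274e+01,  1.26212881e-04,
        9.38836456e-03, -2.71646833e-06]), 'ee_pos': array([0.13907432, 0.60864731, 0.30252719]), 'tool_rot': array([-0.35230498, -3.12118686,  0.00378556]), 'ft_force': array([ 0.02310329, -0.1087796 ,  0.11461419]), 'torque': array([-0.03807288,  0.00293277,  0.01255757]), 'gripper_force': 0.0, 'gripper_width': 0.0852021727783056}
scene [[0.463, -0.534, 0.707, -0.459], [-0.886, -0.27, 0.377, -0.439], [-0.011, -0.801, -0.599, 0.913], [0.0, 0.0, 0.0, 1.0]]
grip 0.77 [354. 241.] [ 0.4798 -0.1534  0.06  ]
bore 0.81 [355. 259.] [ 0.4734 -0.1642  0.003 ]
bore 0.6 [249. 212.] [0.5215 0.2123 0.003 ]
seat 0.61 [247. 210.] [0.4768 0.1912 0.05  ]
spline_ends 0.67 [246. 205.] [0.4791 0.1945 0.068 ]
drive_unit 0.73 [253. 228.] [0.4634 0.166  0.    ]
rotor 0.74 [356. 258.] [ 0.4786 -0.1639  0.    ]
top [[-0.019, -0.992, 0.127, 0.309], [-1.0, 0.019, 0.003, 0.073], [-0.006, -0.127, -0.992, 1.488], [0.0, 0.0, 0.0, 1.0]]
grip 0.57 [358. 205.] [ 0.479  -0.1566  0.06  ]
bore 0.83 [352. 206.] [ 0.4838 -0.1509  0.003 ]
seat 0.83 [235. 213.] [0.464 0.185 0.05 ]
spline_ends 0.93 [238. 208.] [0.4769 0.1746 0.068 ]
drive_unit 0.74 [238. 209.] [0.4806 0.1807 0.    ]
rotor 0.85 [358. 214.] [ 0.4611 -0.1681  0.    ]
rotor 0.18 [304. 163.] [ 0.614  -0.0159  0.    ]
```

```bash
python3 - <<'E'
from h import *
a=cv2.imread("pics/top0.png");b=cv2.imread("pics/scene0.png")
c=np.hstack([cv2.resize(a[165:250,190:275],(400,400),interpolation=2),cv2.resize(a[165:250,315:400],(400,400),interpolation=2)])
cv2.imwrite("pics/crops.png",c)
P=cloud("top",np.load("top0.npy"))
def fit(cx,cy,r,z0,z1,n):
    Q=P.reshape(-1,3);m=(np.hypot(Q[:,0]-cx,Q[:,1]-cy)<r)&(Q[:,2]>z0)&(Q[:,2]<z1);q=Q[m]
    if len(q)<5: print(n,len(q));return
    rc=cv2.minAreaRect(q[:,:2].astype(np.float32)*1000)
    print(n,len(q),q.mean(0).round(4),rc)
fit(.479,-.156,.06,.064,.085,"griptop");fit(.479,-.156,.075,.03,.046,"arms")
fit(.473,.183,.06,.045,.058,"flange");fit(.473,.183,.05,.062,.09,"shaft");fit(.473,.183,.13,.03,.044,"house")
E
```

```text
griptop 130 [ 0.4739 -0.1611  0.0747] ((474.4461975097656, -161.68386840820312), (24.171510696411133, 41.37110900878906), 28.644670486450195)
arms 451 [ 0.4733 -0.1605  0.0397] ((475.17034912109375, -162.5186309814453), (110.03180694580078, 99.99266052246094), 89.0564193725586)
flange 487 [0.4689 0.181  0.0494] ((471.60955810546875, 183.5130615234375), (115.20069885253906, 115.89672088623047), 22.221683502197266)
shaft 90 [0.4684 0.1782 0.0715] ((468.3836975097656, 178.04421997070312), (31.3105525970459, 33.71126174926758), 5.912093162536621)
house 1648 [0.4662 0.1771 0.0403] ((463.97918701171875, 179.31117248535156), (137.1997528076172, 159.90200805664062), 74.47640228271484)
```

View pics/scene0.png

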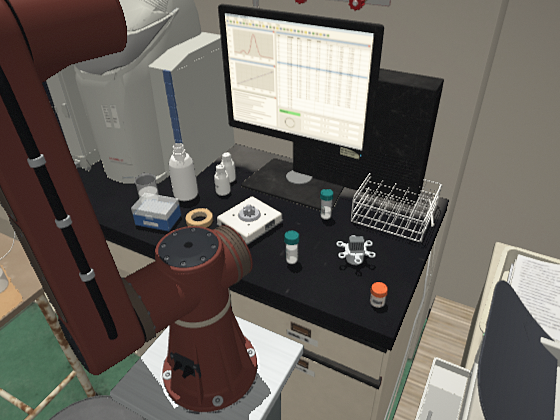

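View pics/top0.png

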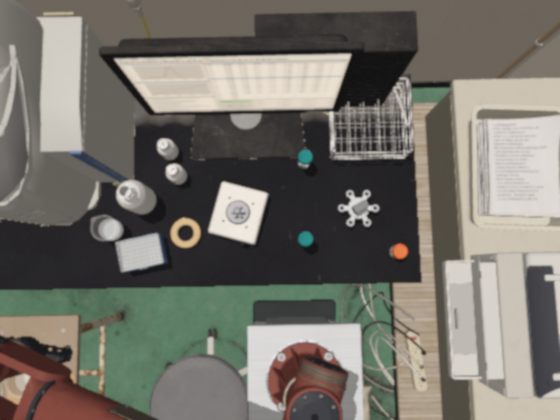

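View pics/crops.png

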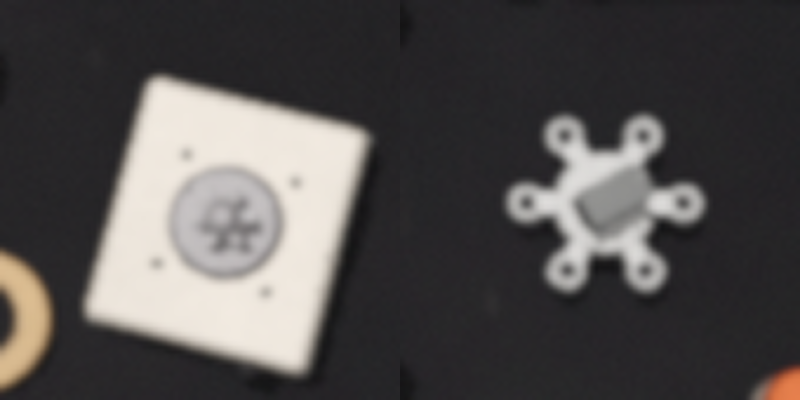

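Scene: white drive with its flange at about (238,212) in the top view, and the rotor at (358,208) with its grip tilted. Tubes are at (306,240) and (305,158), the jar at (400,252). The rotor is clear to approach, so I'll refine the shaft centre and work out the approach.

```bash
python3 - <<'E'
from h import *
P=cloud("top",np.load("top0.npy"));Q=P.reshape(-1,3)
a=cv2.imread("pics/top0.png")
m=(a.min(2)>170).astype(np.uint8);m[:, :200]=0;m[:,275:]=0;m[:175]=0;m[250:]=0
hull=max(cv2.findContours(m,0,1)[0],key=cv2.contourArea);r=cv2.minAreaRect(hull);print("house top",r,atz("top",r[0],.041))
for x in((238,212.2),): print("flange px",atz("top",x,.05))
# flange ring: depth annulus fit
S=[.469,.180]
for _ in range(6):
    k=(np.hypot(Q[:,0]-S[0],Q[:,1]-S[1])<.036)&(Q[:,2]>.0465)&(Q[:,2]<.055);(c,rad)=cv2.minEnclosingCircle(Q[k][:,:2].astype(np.float32)*1000);print(k.sum(),c,rad)
    k=(np.hypot(Q[:,0]-S[0],Q[:,1]-S[1])<.036)&(Q[:,2]>.0465);S=Q[k][:,:2].mean(0)
    print(S)
P2=cloud("scene",np.load("scene0.npy")).reshape(-1,3)
for n,c,z0,z1 in(("grip",(.474,-.161),.07,.08),("shaft",(.469,.18),.06,.09),("flange",(.469,.18),.0465,.055),("fl+sh",(.469,.18),.0465,.09)):
    k=(np.hypot(P2[:,0]-c[0],P2[:,1]-c[1])<.036)&(P2[:,2]>z0)&(P2[:,2]<z1);print("scene",n,k.sum(),P2[k].mean(0).round(4),cv2.minAreaRect(P2[k][:,:2].astype(np.float32)*1000))
E
```

```text
house top ((237.51455688476562, 212.07054138183594), (47.023433685302734, 51.91902160644531), 14.931416511535645) [0.46830747 0.17887236 0.041     ]
flange px [0.46692374 0.17685509 0.05      ]
280 (469.0705261230469, 179.85423278808594) 35.152347564697266
[0.46828571 0.17829054]
282 (467.6515197753906, 178.44876098632812) 35.25817108154297
[0.4681312  0.17804922]
282 (467.6515197753906, 178.44876098632812) 35.25817108154297
[0.4681312  0.17804922]
282 (467.6515197753906, 178.44876098632812) 35.25817108154297
[0.4681312  0.17804922]
282 (467.6515197753906, 178.44876098632812) 35.25817108154297
[0.4681312  0.17804922]
282 (467.6515197753906, 178.44876098632812) 35.25817108154297
[0.4681312  0.17804922]
scene grip 108 [ 0.471  -0.1613  0.076 ] ((472.3351745605469, -160.97669982910156), (28.572172164916992, 38.41146469116211), 23.423542022705078)
scene shaft 86 [0.4629 0.177  0.0705] ((464.6847839355469, 176.98086547851562), (32.4929084777832, 34.6602783203125), 38.19134521484375)
scene flange 150 [0.4583 0.1732 0.0517] ((463.6283874511719, 177.24453735351562), (57.78199005126953, 64.41580963134766), 34.117210388183594)
scene fl+sh 260 [0.4598 0.1743 0.0584] ((463.6283874511719, 177.24453735351562), (57.78199005126953, 64.41580963134766), 34.117210388183594)
```

Emit:
step_arm --steps '[{"dx": 3, "dy": -6, "yaw": -0.1, "gripper": 0.2}, {"dx": 3, "dy": -6, "yaw": -0.1, "gripper": 0.2}, {"dx": 3, "dy": -6, "yaw": -0.1, "gripper": 0.2}, {"dx": 3, "dy": -6, "yaw": -0.1, "gripper": 0.2}, {"dx": 3, "dy": -6, "yaw": -0.1, "gripper": 0.2}, {"dx": 3, "dy": -6, "yaw": -0.1, "gripper": 0.2}, {"dx": 3, "dy": -6, "yaw": -0.1, "gripper": 0.2}, {"dx": 3, "dy": -6, "yaw": -0.1, "gripper": 0.2}]'

```text
$.steps[0]: bad value
```

Emit:
step_arm --steps '[{"gripper": 0.2, "dx": 3, "dy": -6, "dz": 0, "yaw": -0.1}, {"gripper": 0.2, "dx": 3, "dy": -6, "dz": 0, "yaw": -0.1}, {"gripper": 0.2, "dx": 3, "dy": -6, "dz": 0, "yaw": -0.1}, {"gripper": 0.2, "dx": 3, "dy": -6, "dz": 0, "yaw": -0.1}, {"gripper": 0.2, "dx": 3, "dy": -6, "dz": 0, "yaw": -0.1}, {"gripper": 0.2, "dx": 3, "dy": -6, "dz": 0, "yaw": -0.1}, {"gripper": 0.2, "dx": 3, "dy": -6, "dz": 0, "yaw": -0.1}, {"gripper": 0.2, "dx": 3, "dy": -6, "dz": 0, "yaw": -0.1}]' --grip_force 40

```text
time_s: 1.7
ee_pos: [0.3635, 0.1603, 0.3045]
tool_rot: [1.544, 2.734, 0.002]
ft_force: [0.6, 0.3, -1.1]
gripper_width: 0.0516
gripper_force: 0.0
```

Emit:
step_arm --steps '[{"gripper": 0.2, "dx": 2, "dy": -6, "dz": 0, "yaw": -0.045}, {"gripper": 0.2, "dx": 2, "dy": -6, "dz": 0, "yaw": 0}, {"gripper": 0.2, "dx": 2, "dy": -6, "dz": 0, "yaw": 0}, {"gripper": 0.2, "dx": 2, "dy": -6, "dz": 0, "yaw": 0}, {"gripper": 0.2, "dx": 1.5, "dy": -5, "dz": 0, "yaw": 0}, {"gripper": 0.2, "dx": 0, "dy": 0, "dz": -6, "yaw": 0}, {"gripper": 0.2, "dx": 0, "dy": 0, "dz": 0, "yaw": 0}, {"gripper": 0.2, "dx": 0, "dy": 0, "dz": 0, "yaw": 0}]'

```text
time_s: 2.7
ee_pos: [0.4574, -0.1249, 0.245]
tool_rot: [1.6, 2.702, 0.0]
ft_force: [0.1, -0.8, 0.7]
gripper_width: 0.0515
gripper_force: 0.0
```

Emit:
step_arm --steps '[{"gripper": 0.2, "dx": 1.7, "dy": -3.6, "dz": 0, "yaw": 0}, {"gripper": 0.2, "dx": 0, "dy": 0, "dz": -4, "yaw": 0}, {"gripper": 0.2, "dx": 0, "dy": 0, "dz": -4, "yaw": 0}, {"gripper": 0.2, "dx": 0, "dy": 0, "dz": 0, "yaw": 0}, {"gripper": 0.2, "dx": 0, "dy": 0, "dz": 0, "yaw": 0}]'

```text
time_s: 3.32
ee_pos: [0.4759, -0.1615, 0.1668]
tool_rot: [1.598, 2.699, 0.001]
ft_force: [0.9, 0.1, -0.2]
gripper_width: 0.0514
gripper_force: 0.0
```

Emit:
step_arm --steps '[{"gripper": 0.2, "dx": -0.2, "dy": 0, "dz": -2.5, "yaw": 0}, {"gripper": 0.2, "dx": 0, "dy": 0, "dz": -2.4, "yaw": 0}, {"gripper": 0.2, "dx": 0, "dy": 0, "dz": 0, "yaw": 0}, {"gripper": -0.6, "dx": 0, "dy": 0, "dz": 0, "yaw": 0}, {"gripper": -0.6, "dx": 0, "dy": 0, "dz": 0, "yaw": 0}, {"gripper": -0.6, "dx": 0, "dy": 0, "dz": 0, "yaw": 0}, {"gripper": -0.6, "dx": 0, "dy": 0, "dz": 0, "yaw": 0}]'

```text
time_s: 4.2
ee_pos: [0.4738, -0.1618, 0.1173]
tool_rot: [1.599, 2.699, 0.001]
ft_force: [0.5, 0.3, 7.2]
gripper_width: 0.0234
gripper_force: 40.5
```

Emit:
step_arm --steps '[{"gripper": -1, "dx": 0, "dy": 0, "dz": 3, "yaw": 0}, {"gripper": -1, "dx": 0, "dy": 0, "dz": 5, "yaw": 0}, {"gripper": -1, "dx": 0, "dy": 0, "dz": 5, "yaw": 0}, {"gripper": -1, "dx": 0, "dy": 5, "dz": 0, "yaw": 0}, {"gripper": -1, "dx": 0, "dy": 5, "dz": 0, "yaw": 0}, {"gripper": -1, "dx": 0, "dy": 5, "dz": 0, "yaw": 0}, {"gripper": -1, "dx": 0, "dy": 5, "dz": 0, "yaw": 0}, {"gripper": -1, "dx": 0, "dy": 0, "dz": 0, "yaw": 0}]' --grip_force 60

```text
time_s: 5.2
ee_pos: [0.4709, 0.0418, 0.2444]
tool_rot: [-1.594, -2.706, -0.0]
ft_force: [-0.3, -0.1, -3.1]
gripper_width: 0.0235
gripper_force: 59.9
```

```bash
python3 - <<'E'
from h import *
s=robot.observe();print(s["time_s"],s["ee_pos"],s["tool_rot"],s["ft_force"],s["gripper_width"])
im,d=robot.read_camera("top");t,ds=robot.read_camera("scene")
for n,dd in(("top",d),("scene",ds)):
    Q=cloud(n,dd).reshape(-1,3);e=s["ee_pos"];h=e[2]-.117
    k=(np.hypot(Q[:,0]-e[0],Q[:,1]-e[1])<.07)&(Q[:,2]>h+.03)&(Q[:,2]<h+.045)
    print(n,k.sum(),Q[k].mean(0).round(4) if k.any() else 0, cv2.minEnclosingCircle(Q[k][:,:2].astype(np.float32)*1000))
c=proj("top",e-np.array([0,0,.08]));c2=proj("scene",e-np.array([0,0,.08]));print(c,c2)
f=lambda a,c:cv2.resize(a[int(c[1])-50:int(c[1])+50,int(c[0])-50:int(c[0])+50],(400,400),interpolation=2)
cv2.imwrite("pics/held.png",np.hstack([f(im,c),f(t,c2)]))
E
```

```text
5.2 [0.47089605 0.04180035 0.24442905] [-1.59365757e+00 -2.70550916e+00 -2.12582463e-04] [-0.32721703 -0.1240877  -3.14219737] 0.02346565815477102
top 140 [0.4476 0.0515 0.1667] ((461.79644775390625, 37.136817932128906), 52.342044830322266)
scene 310 [0.4601 0.0361 0.1681] ((470.4317932128906, 40.929141998291016), 57.33612060546875)
(np.float64(287.0360529822906), np.float64(204.88271190816118)) (np.float64(289.3977727151951), np.float64(193.33654857109806))
```

View pics/held.png

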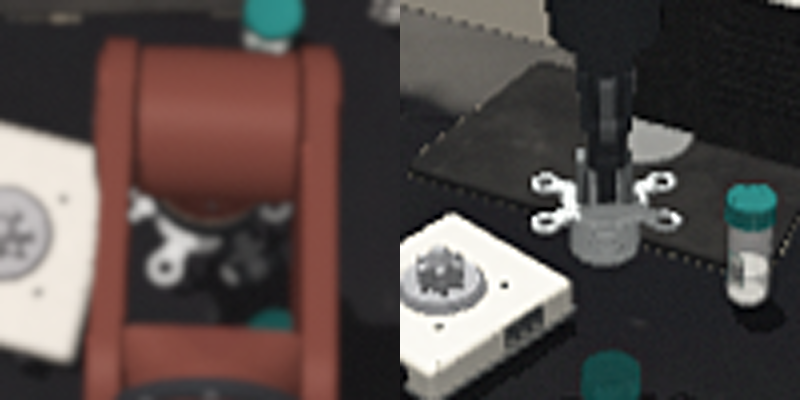

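The rotor hangs upright and centred in the pads, at about (605,235) in the crop, and the shaft is on the left at (440,270). Next I'll go above the shaft.

Emit:
step_arm --steps '[{"gripper": -1, "dx": 0, "dy": 5, "dz": 0, "yaw": 0}, {"gripper": -1, "dx": -0.2, "dy": 5, "dz": 0, "yaw": 0}, {"gripper": -1, "dx": -0.2, "dy": 3.6, "dz": 0, "yaw": 0}, {"gripper": -1, "dx": 0, "dy": 0, "dz": -3, "yaw": 0}, {"gripper": -1, "dx": 0, "dy": 0, "dz": 0, "yaw": 0}, {"gripper": -1, "dx": 0, "dy": 0, "dz": 0, "yaw": 0}]'

```text
time_s: 6.05
ee_pos: [0.4684, 0.1738, 0.2152]
tool_rot: [1.604, 2.701, -0.0]
ft_force: [1.4, -1.4, -2.1]
gripper_width: 0.0229
gripper_force: 59.9
```

```bash
python3 - <<'E'
from h import *
s=robot.observe();print(s["time_s"],s["ee_pos"],s["tool_rot"],s["ft_force"],s["gripper_width"])
t,ds=robot.read_camera("scene");e=s["ee_pos"]
Q=cloud("scene",ds).reshape(-1,3);h=e[2]-.117
k=(np.hypot(Q[:,0]-e[0],Q[:,1]-e[1])<.07)&(Q[:,2]>h+.03)&(Q[:,2]<h+.045)
print(k.sum(),cv2.minEnclosingCircle(Q[k][:,:2].astype(np.float32)*1000))
c2=proj("scene",e-np.array([0,0,.1]))
f=lambda a,c:cv2.resize(a[int(c[1])-40:int(c[1])+40,int(c[0])-40:int(c[0])+40],(560,560),interpolation=2)
cv2.imwrite("pics/above.png",f(t,c2))
# spline angle, six-fold phase from first pictures
for n in("top","scene"):
    g=cv2.cvtColor(cv2.imread(f"pics/{n}0.png"),6).astype(np.float32)
    for X in((.468,.178),(.466,.178)):
        for r in(.0135,.015,.0165):
            a=np.radians(np.arange(360));z=.068
            px=np.array([proj(n,(X[0]+r*np.cos(b),X[1]+r*np.sin(b),z)) for b in a],np.float32)
            v=cv2.remap(g,px[None,:,0],px[None,:,1],cv2.INTER_CUBIC)[0];F=np.fft.fft(v)
            print(n,X,r,"bright at",round(-np.degrees(np.angle(F[6]))/6%60,1),"amp",abs(F[4:9]).round(0))
E
```

```text
6.05 [0.46840163 0.17381514 0.21519523] [ 1.60388047e+00  2.70119376e+00 -3.79799363e-04] [ 1.35014192 -1.35622783 -2.05261559] 0.022861786893006497
264 ((466.3022766113281, 172.91909790039062), 57.39133071899414)
top (0.468, 0.178) 0.0135 bright at 31.0 amp [ 463. 3026. 2042.   82.  382.]
top (0.468, 0.178) 0.015 bright at 31.1 amp [ 771. 3184. 1896.  315.  505.]
top (0.468, 0.178) 0.0165 bright at 31.1 amp [1006. 2756. 1288.  670.  637.]
top (0.466, 0.178) 0.0135 bright at 35.6 amp [1673. 3152.  758.  814.  318.]
top (0.466, 0.178) 0.015 bright at 41.4 amp [1518. 2884.  582. 1284.  553.]
top (0.466, 0.178) 0.0165 bright at 51.2 amp [1371. 2264.  580. 1535.  812.]
scene (0.468, 0.178) 0.0135 bright at 32.8 amp [1749. 5480. 2303. 2408. 1401.]
scene (0.468, 0.178) 0.015 bright at 29.2 amp [ 623. 5493. 2038. 2870. 1800.]Traceback (most recent call last):
  File "<stdin>", line 16, in <module>
  File "h.py", line 14, in proj
    f,cx,cy,T=cal(n);q=T[:3,:3].T@(np.array(p)-T[:3,3]);return q[0]/q[2]*f+cx,q[1]/q[2]*f+cy
              ~~~^^^
  File "h.py", line 4, in cal
    c=robot.get_calibration(n);f=210/np.tan(np.radians(c["vertical_fov"])/2)
ValueError: time passes only in moves, steps and waits
```

View pics/above.png

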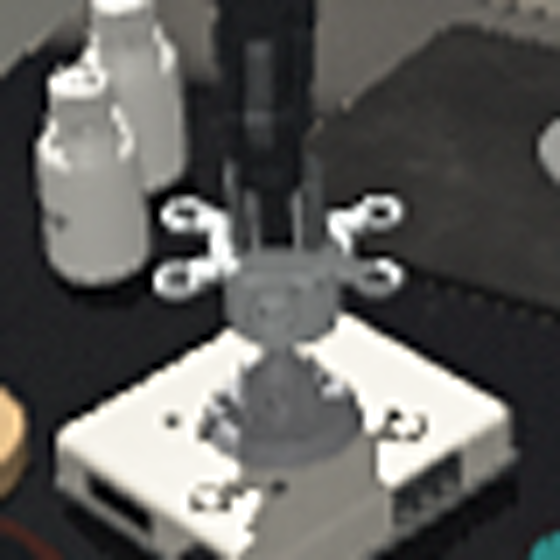

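Emit:
step_arm --steps '[{"gripper": -1, "dx": -0.1, "dy": 0.4, "dz": 0, "yaw": 0.18}, {"gripper": -1, "dx": 0, "dy": 0, "dz": 0, "yaw": 0.18}, {"gripper": -1, "dx": 0, "dy": 0, "dz": -1, "yaw": 0}, {"gripper": -1, "dx": 0, "dy": 0, "dz": -1, "yaw": 0}, {"gripper": -1, "dx": 0, "dy": 0, "dz": -0.5, "yaw": 0}, {"gripper": -1, "dx": 0, "dy": 0, "dz": 0, "yaw": 0}, {"gripper": -1, "dx": 0, "dy": 0, "dz": 0, "yaw": 0}]'

```text
time_s: 6.98
ee_pos: [0.4671, 0.179, 0.19]
tool_rot: [1.092, 2.945, 0.0]
ft_force: [-0.8, 0.2, -3.1]
gripper_width: 0.0231
gripper_force: 60.1
```

Emit:
step_arm --steps '[{"gripper": -1, "dx": 0, "dy": -0.1, "dz": -0.3, "yaw": 0}, {"gripper": -1, "dx": 0, "dy": 0, "dz": -0.3, "yaw": 0}, {"gripper": -1, "dx": 0, "dy": 0, "dz": -0.2, "yaw": 0}, {"gripper": -1, "dx": 0, "dy": 0, "dz": 0, "yaw": 0}]'

```text
time_s: 7.48
ee_pos: [0.467, 0.1779, 0.1823]
tool_rot: [-1.092, -2.946, 0.0]
ft_force: [-1.9, 0.4, 0.7]
gripper_width: 0.0233
gripper_force: 60.6
```

Emit:
step_arm --steps '[{"gripper": -1, "dx": 0, "dy": 0, "dz": -0.1, "yaw": 0}, {"gripper": -1, "dx": 0, "dy": 0, "dz": 0, "yaw": 0}]'

```text
time_s: 7.72
ee_pos: [0.4671, 0.178, 0.1821]
tool_rot: [-1.091, -2.946, 0.001]
ft_force: [-2.9, 0.5, 6.6]
gripper_width: 0.0232
gripper_force: 61.5
```

Emit:
step_arm --steps '[{"gripper": -1, "dx": 0, "dy": 0, "dz": -0.1, "yaw": 0.06}, {"gripper": -1, "dx": 0, "dy": 0, "dz": 0, "yaw": 0.06}, {"gripper": -1, "dx": 0, "dy": 0, "dz": 0, "yaw": 0.06}, {"gripper": -1, "dx": 0, "dy": 0, "dz": 0, "yaw": 0.06}]'

```text
time_s: 8.22
ee_pos: [0.4672, 0.178, 0.1798]
tool_rot: [0.728, 3.055, 0.001]
ft_force: [1.2, 0.2, -2.3]
gripper_width: 0.0231
gripper_force: 60.1
```

Emit:
step_arm --steps '[{"gripper": -1, "dx": 0, "dy": 0, "dz": -0.2, "yaw": 0}, {"gripper": -1, "dx": 0, "dy": 0, "dz": -0.2, "yaw": 0}, {"gripper": -1, "dx": 0, "dy": 0, "dz": 0, "yaw": 0}]'

```text
time_s: 8.6
ee_pos: [0.4672, 0.178, 0.1757]
tool_rot: [0.732, 3.054, 0.001]
ft_force: [1.1, 0.9, -4.1]
gripper_width: 0.0233
gripper_force: 60.1
```

Meshed and sliding freely, so I'll continue down.

Emit:
step_arm --steps '[{"gripper": -1, "dx": 0, "dy": 0, "dz": -0.3, "yaw": 0}, {"gripper": -1, "dx": 0, "dy": 0, "dz": -0.3, "yaw": 0}, {"gripper": -1, "dx": 0, "dy": 0, "dz": -0.2, "yaw": 0}, {"gripper": -1, "dx": 0, "dy": 0, "dz": 0, "yaw": 0}]'

```text
time_s: 9.1
ee_pos: [0.4672, 0.178, 0.1678]
tool_rot: [0.731, 3.055, 0.001]
ft_force: [3.2, 0.6, -3.0]
gripper_width: 0.023
gripper_force: 60.2
```

Emit:
step_arm --steps '[{"gripper": -1, "dx": 0, "dy": 0, "dz": -0.1, "yaw": 0}, {"gripper": -1, "dx": 0, "dy": 0, "dz": -0.1, "yaw": 0}, {"gripper": -1, "dx": 0, "dy": 0, "dz": 0, "yaw": 0}]'

```text
time_s: 9.48
ee_pos: [0.4674, 0.1781, 0.1673]
tool_rot: [0.731, 3.055, 0.0]
ft_force: [-1.1, 0.1, 5.6]
gripper_width: 0.0231
gripper_force: 61.3
```

Rests on the flange, 15 mm below the tooth-end contact. Releasing.

Emit:
step_arm --steps '[{"gripper": -1, "dx": 0, "dy": 0, "dz": 0.1, "yaw": 0}, {"gripper": 0.2, "dx": 0, "dy": 0, "dz": 0, "yaw": 0}, {"gripper": 0.2, "dx": 0, "dy": 0, "dz": 0, "yaw": 0}, {"gripper": 0.2, "dx": 0, "dy": 0, "dz": 0, "yaw": 0}, {"gripper": 0.2, "dx": 0, "dy": 0, "dz": 1, "yaw": 0}, {"gripper": 0.2, "dx": 0, "dy": 0, "dz": 4, "yaw": 0}, {"gripper": 0.2, "dx": 0, "dy": 0, "dz": 6, "yaw": 0}, {"gripper": 0.2, "dx": 0, "dy": 0, "dz": 0, "yaw": 0}]'

```text
time_s: 10.48
ee_pos: [0.4706, 0.1788, 0.2841]
tool_rot: [0.728, 3.043, 0.009]
ft_force: [0.3, -0.2, 0.2]
gripper_width: 0.0516
gripper_force: 0.0
```

```bash
python3 - <<'E'
from h import *
s=robot.observe();print(s["time_s"],s["ee_pos"],s["ft_force"],s["gripper_width"])
t,ds=robot.read_camera("scene");X=np.array([.467,.178,.07])
Q=cloud("scene",ds).reshape(-1,3);D=np.hypot(Q[:,0]-X[0],Q[:,1]-X[1])
k=(D<.022)&(Q[:,2]<.14)&(Q[:,2]>.11);print("grip top",k.sum(),np.percentile(Q[k][:,2],[50,90]))
k=(D>.04)&(D<.06)&(Q[:,2]>.065)&(Q[:,2]<.12);print("clips",k.sum(),np.percentile(Q[k][:,2],[10,50,90]))
c2=proj("scene",X)
cv2.imwrite("pics/done.png",cv2.resize(t[int(c2[1])-60:int(c2[1])+60,int(c2[0])-60:int(c2[0])+60],(560,560),interpolation=2))
E
```

```text
10.475 [0.47059443 0.17877845 0.28412745] [ 0.30499695 -0.23263173  0.24739969] 0.05155809450405468
grip top 117 [0.12420513 0.12836063]
clips 99 [0.08783427 0.09009389 0.09282531]
```

View pics/done.png

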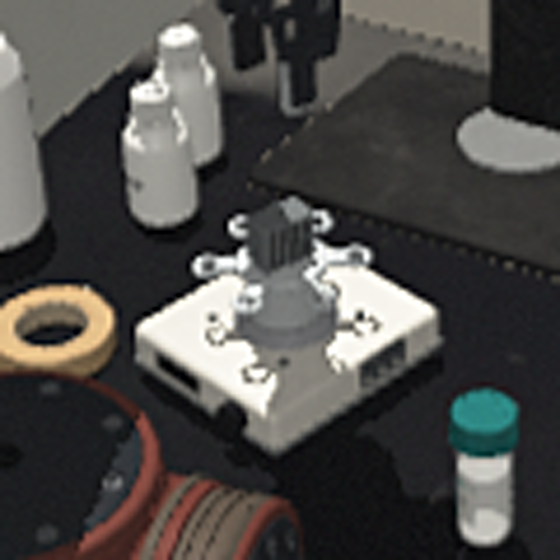

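The rotor sits flat on the flange (grip at about (285,235)). The grip top is at about 0.124 m and the clips at about 0.09 m, as expected when fully home, and the gripper is clear.

```bash
python3 -c "
from bench import robot
print(robot.sign_off())"
```

```text
the job is handed in; nothing more can be done
None
```

The rotor is mounted on the mixer: the teeth meshed on the first rocking turn, the hub sits fully home on the flange, and the gripper has let go and is clear. Contact forces in the readings between moves stayed under about 10 N, and the job was handed in at about 10.5 s.

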